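# Lock a T-bolt in the clamping rail at its stop

### The arm

A 7-joint arm with a two-finger parallel gripper is mounted at the origin on a cart in front of the work surface, level with it; the furniture and walls round the work are solid. World frame = base frame: x ahead of the robot, y to its left, z up, the work surface at z = 0. Lengths are in m, angles in rad, forces in N, time in s.
With the tool pointing down it reaches from about 0.4 to 0.85 m from the base axis. Payload 10.4 kg.
Tool frame: the origin (TCP) lies at the very end of the fingers, on their centre line; the grasp point (between the pads) lies 19 mm behind it; z points along the fingers, y is the direction in which the jaws open and shut (so a half turn about z gives the same grasp; the last joint's range is limited). The gripper opens to 87 mm and grips with 3 to 60 N. Pads are 19 mm wide; open, the fingers measure 117 mm over their backs; the gripper's body (75 mm by 190 mm) begins 51 mm behind the grasp point.
Start: joints at [-1.187, 0.332, -0.065, 1.46, 0.022, 1.35, -0.088], TCP at [0.247, 0.574, 0.223] pointing down, gripper open.
Joint ranges: [-2.6, 2.6], [-0.5, 2.12], [-1.47, 1.34], [0.16, 2.42], [-1.27, 4.41], [0.06, 2.06], [-2.6, 2.6]. Speed limits (rad/s): [2.22, 2.22, 2.79, 2.79, 3.14, 3.14, 3.14].

### API

Orientations are given as a unit quaternion [x, y, z, w].
In Python, from bench import read_state, camera, close_job, recognise, masks_of gives the robot as it stands.
- The arm moves only by the tool play_rows, never from a script. Its argument "moves" is a list of rows, each a list of 3 entries, a list of its own where there are three numbers: the shift along the tool's x, y, z in cm, then the turn, a rotation vector about the tool's x, y, z in rad, then the finger opening in cm, from 0 to 8.7. In form: [[[dx, dy, dz], [ax, ay, az], jaw], ...]. A call has 1 to 8 rows; each row is the pose to reach, as a shift and turn from the pose commanded when the call began, along the tool's axes at that moment; what a row does not reach only later rows make up. A row lasts 1/8 s, in which the tool goes at most 62.5 mm and 10.7 degrees, less where a joint would pass 70% of its speed; a pose out of reach is approached as far as the arm can. A call with a gripper value outside its range is refused whole. The fingers move at their own pace and stop on an object; "grip_force" is the grip in N (left out, the last holds). Time passes only in rows, so rows that repeat a pose let the fingers close. It gives the time, the measured TCP pose, the force and the opening at its end, in the units of the state.
- read_state(): the state, without advancing time (a new reading comes with each control period).
- camera(name): name is "scene" or "top" or "wrist"; returns a dict with "frame" (400x640x3 uint8, red, green, blue), "intrinsics" (3x3 intrinsics, pixels), "camera_from_world" (4x4, takes a point from world to camera coordinates). Camera axes: x right, y down, z forward; pixel columns grow to the right and rows downward; lengths in m; the calibration is good to about 2 mm. A picture is of the moment at which its call begins. There is no depth.
- close_job(): hands the job in, once; it reports no verdict.
Trained networks look in a picture, given as the dict that the camera call returned (one of the last four; its "shot" number tells which), for a name from the list of things; names that differ only in an ending like _2 or _b are one class to them, and where a whole thing is asked for, a point or a joint stands for the part that bears it (a point fixed in the world has none). Each returns a list of dicts, best first, with "conf" (0 to 1); they miss things now and then, are a little off and sometimes report something else, mostly with a low value. They report only what shows in the picture. A call takes as long as a camera call.
- recognise(picture, query): "at" ([column, row] in pixels, amid what is visible of it).
- masks_of(picture, query): "region" (400x640 bool, what is visible of it) and "at" ([column, row] in pixels, amid what is visible of it).
The state is a dict: "time": time; "joint_positions": joint angles; "joint_vel": joint speeds; "joint_torque": joint torques, N m; "ee_pos": TCP position; "eef_rot": TCP orientation; "ft_force": force on the tool from outside, world axes, zero at the start; "torque": the same for the moment, N m; "width": finger opening in m.
Only numpy, scipy, OpenCV 4.12 (cv2) and the standard library are available. Lean on these libraries where they do the work, as an engineer would, in place of code of your own. Each camera call takes 0.05 s, during which the arm holds its last target.

### The job

Take the clamp bolt with the straight bar grip out of the rack and drop its head into the clamping rail's slot, in the half away from the stop block, so that its collar rests on the rail. Slide it along the slot up to the stop block, then turn it a quarter turn so that its head locks crosswise under the rail's lips, and let go. Leave the round-knobbed stud in its place.

Things in the scene. Friction and masses are not known exactly. Their poses are not given: they have to be found in the camera images.
- bolt: Loose upright steel bolt, 0.2 kg, hung by its collar in a rack pocket. Origin on its axis under the collar, z up, x along bar grip and T-head. Above: collar 46 dia., 7 thick; stem 16 dia.; black bar 60 (x) x 14 (y), z = 30 to 50 mm (grasp across the 14). Below: shank 12 dia. x 13, T-head 42 (x) x 14 (y), z = -22 to -13 mm.
- stud: Bystander, stays put: like the bolt (same collar, height and origin) but with a round black knob 36 mm in diameter instead of the bar and a round foot. It hangs in the other pocket of the same rack, 84 mm from the bolt. The rack: fixed grey block 164 x 64 x 32 mm, pockets 26 mm deep; a part in it must be lifted 25 mm to come free.
- rail: Fixed aluminium T-slot rail 200 (x) x 76 (y) x 30 mm, origin under its centre, x along the slot to the stop block. Slot open from x = -90 to +80 mm, 26 mm wide; lips 8 mm thick; channel under them 60 wide, 16 high. Collar rests on the lips with the bolt's origin at z = 30 mm; the T-head passes the lips only lengthwise; below them it slides and turns freely.
- park (a point): Point on the slot's centre line, on the rail's top (z = 30 mm), 57 mm from the rail's centre towards the stop: where the bolt's origin is when its collar touches the stop block. Axes as the rail's. The steel stop block lies across the rail's +x end, x = 80 to 100 mm in the rail's frame, and rises 8 mm above the lips. Keep clear of the fixture right of the rail (0.19 m high).

How it is judged:
On the way, in this order (a step that is already met when the one before it is completed fails the run):
1. the bolt's head is down in the slot in the half away from the stop block, its collar on the rail or a few mm above it (y of bolt in the frame of rail between -0.012 and 0.012 m and z of bolt in the frame of rail between 0.026 and 0.038 m and angle between bolt's own z axis and vertical below 0.12 rad and x of bolt in the frame of rail between -0.085 and -0.005 m and angle between the x axis of bolt and the x axis of rail, either way round below 0.35 rad), for 0.1 s.
2. the bolt is at the stop block (axis within 15 mm of where its collar meets the block), still down in the slot, with its bar still along the slot (y of bolt in the frame of rail between -0.012 and 0.012 m and z of bolt in the frame of rail between 0.026 and 0.038 m and angle between bolt's own z axis and vertical below 0.12 rad and x of bolt in the frame of rail above 0.042 m and angle between the x axis of bolt and the x axis of rail, either way round below 0.45 rad), for 0.1 s.
At the end, for the whole second after the job is handed in: The bolt stands upright in the rail, collar on the lips (within 4 mm), its axis within 15 mm of where the collar meets the stop block, bar and head across the slot within 17 degrees, released and at rest; the round-knobbed stud is within 25 mm of where it stood (y of bolt in the frame of rail between -0.012 and 0.012 m and z of bolt in the frame of rail between 0.026 and 0.034 m and angle between bolt's own z axis and vertical below 0.12 rad and x of bolt in the frame of rail above 0.042 m and angle between the x axis of bolt and the y axis of rail, either way round below 0.3 rad and linear speed of bolt below 0.02 m/s and contact force between bolt and the fingers below 0.1 N and distance of stud from where it was at the start of the episode below 0.025 m); the robot touches nothing.
It fails at once if the round-knobbed stud is moved by more than 25 mm (distance of stud from where it was at the start of the episode above 0.025 m).
It fails at once if over the stop half of the slot the bolt is carried in the air instead of being slid along the slot (x of bolt in the frame of rail between 0.01 and 0.09 m and y of bolt in the frame of rail between -0.03 and 0.03 m and z of bolt in the frame of rail between 0.046 and 0.056 m).
It also fails if it takes over 58 s, if anything falls off the work surface, if the arm or the gripper's body presses on something with over 40 N, if the wrist force passes 120 N, or if a joint passes its speed limit or range.

## Working session

There is one attempt and no reset: what is moved stays moved. The work goes in short steps, Python scripts to look and compute and a tool call to move; the robot and the scene stay as the last step left them, time stands still between calls to the robot, and variables do not carry over. Pictures are saved under pics/ and viewed, and the job is handed in when it is done.

Besides the shell and the picture viewer there is one more tool, called after "Request:" by a JSON object that holds its "op" and its "data". play_rows: Moves the arm, as the interface text tells. Its arguments: {"type":"object","properties":{"moves":{"type":"array","items":{"type":"array"}},"grip_force":{"type":"number"}},"required":["moves"]}

```bash
mkdir -p pics; ls; python3 - <<'E'
from bench import *
import cv2
s=read_state()
print({k:s[k] for k in('time','ee_pos','eef_rot','width','joint_positions','ft_force')})
for n in('scene','top','wrist'):
    p=camera(n); cv2.imwrite(f'pics/{n}0.png',cv2.cvtColor(p['frame'],cv2.COLOR_RGB2BGR))
    print(n,p['intrinsics'].round(1).tolist(),p['camera_from_world'].round(3).tolist())
    for q in('bolt','stud','rail'):
        print(q,[(r['at'],round(r['conf'],2)) for r in recognise(p,q)])
E
```

```text
pics
{'time': 0.0, 'ee_pos': array([0.2471376 , 0.57363695, 0.22173423]), 'eef_rot': array([ 2.01956649e-01,  9.79394192e-01, -7.20577084e-04, -9.72178948e-05]), 'width': 0.08735224048501498, 'joint_positions': array([-1.18663693,  0.3328966 , -0.06469155,  1.46095023,  0.02163153,
        1.3498964 , -0.08847148]), 'ft_force': array([ 0.50295818, -0.2902115 ,  0.08407165])}
scene [[497.8, 0.0, 323.8], [0.0, 497.8, 208.0], [0.0, 0.0, 1.0]] [[0.704, -0.71, 0.012, -0.25], [-0.553, -0.558, -0.618, 0.44], [0.446, 0.429, -0.786, 0.554], [0.0, 0.0, 0.0, 1.0]]
bolt [([310.5, 169.3], 0.79)]
stud [([276.7, 194.2], 0.68)]
rail [([368.7, 230.3], 0.85)]
top [[375.1, 0.0, 316.3], [0.0, 375.1, 199.5], [0.0, 0.0, 1.0]] [[-0.003, -1.0, -0.009, 0.208], [-0.995, 0.004, -0.104, 0.583], [0.104, 0.009, -0.994, 0.83], [0.0, 0.0, 0.0, 1.0]]
bolt [([289.2, 194.9], 0.75)]
stud [([292.5, 234.9], 0.72)]
rail [([290.4, 197.0], 0.75)]
wrist [[278.5, 0.0, 316.7], [0.0, 278.5, 199.7], [0.0, 0.0, 1.0]] [[0.395, 0.919, -0.0, -0.625], [0.877, -0.377, 0.298, -0.036], [0.273, -0.118, -0.955, 0.393], [0.0, 0.0, 0.0, 1.0]]
bolt []
stud []
rail []
```

View pics/scene0.png

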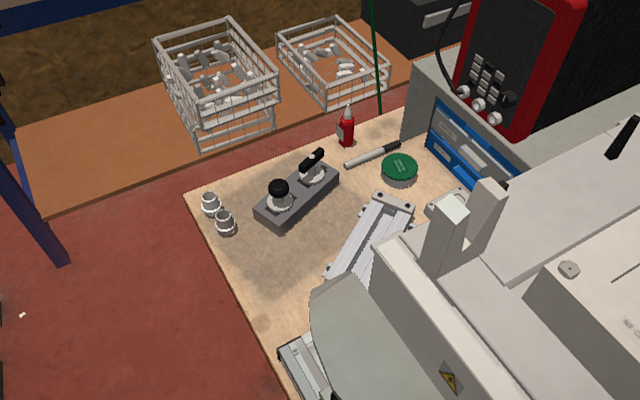

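View pics/top0.png

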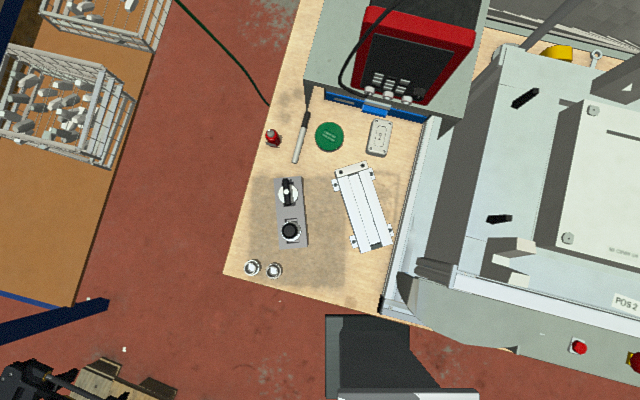

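View pics/wrist0.png

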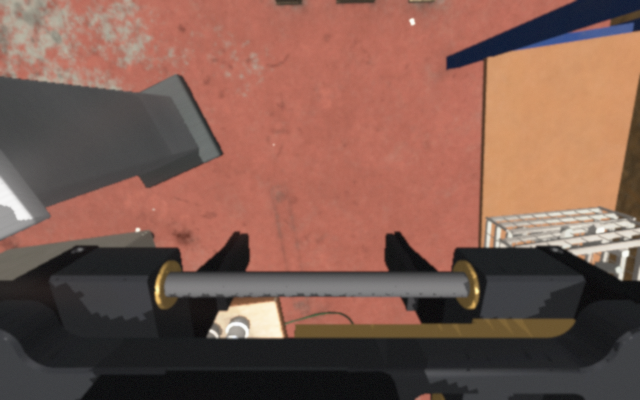

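```bash
python3 - <<'E'
import cv2
a=cv2.imread('pics/top0.png')[130:280,230:430]; cv2.imwrite('pics/topz.png',cv2.resize(a,None,fx=4,fy=4,interpolation=cv2.INTER_CUBIC))
a=cv2.imread('pics/scene0.png')[130:290,190:430]; cv2.imwrite('pics/scenez.png',cv2.resize(a,None,fx=3.3,fy=3.3,interpolation=cv2.INTER_CUBIC))
E
```

```text
(no output)
```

View pics/topz.png

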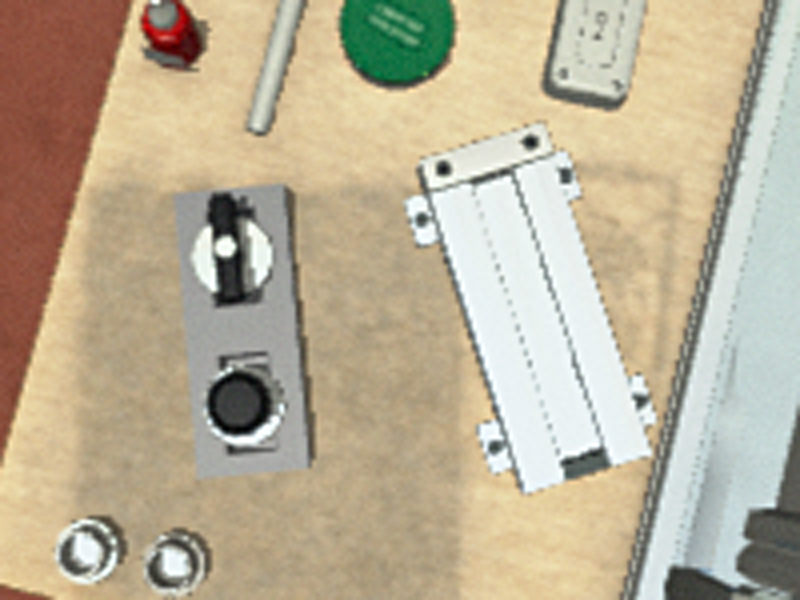

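View pics/scenez.png

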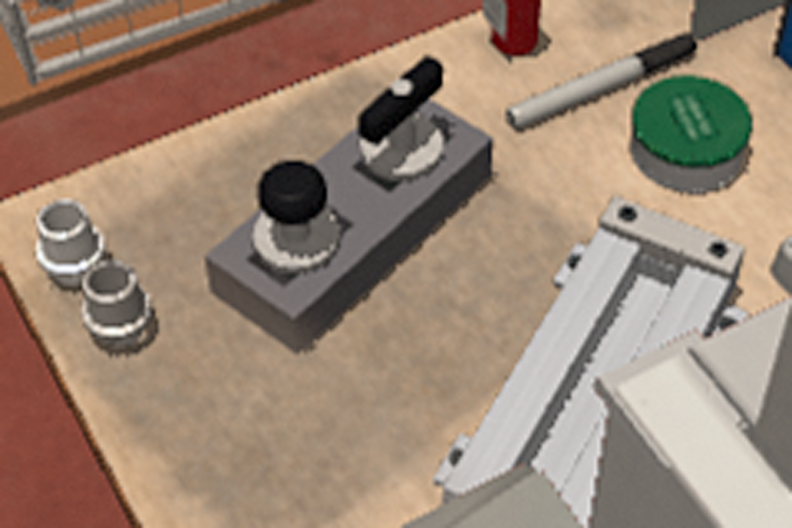

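```bash
cat > h.py <<'E'
import numpy as np,cv2
from bench import *
def ray(p,uv,z):
    K=p['intrinsics'];T=p['camera_from_world']
    d=T[:3,:3].T@np.linalg.inv(K)@np.array([uv[0],uv[1],1.]);c=-T[:3,:3].T@T[:3,3]
    return (c+d*(z-c[2])/d[2])
def proj(p,X):
    T=p['camera_from_world'];q=p['intrinsics']@(T[:3,:3]@np.asarray(X,float)+T[:3,3]);return q[:2]/q[2]
E
python3 - <<'E'
from h import *
np.set_printoptions(suppress=True,precision=4)
p=camera('top');s=camera('scene')
f=lambda L,z:np.array([ray(p,(230+u/4-.4,130+v/4-.4),z)[:2] for u,v in L])
g=lambda L,z:np.array([ray(s,(190+u/3.3-.4,130+v/3.3-.4),z)[:2] for u,v in L])
R=f([(522,493),(652,458)],.03);S=f([(418,160),(545,122)],.038)
print('rail',R,S, np.linalg.norm(R[0]-R[1]),np.linalg.norm(R[0]-S[0]),np.linalg.norm(R[1]-S[1]))
c=np.r_[R,S].mean(0);d=(S.mean(0)-R.mean(0));print(c,np.degrees(np.arctan2(d[1],d[0])))
print('slot',f([(472,185),(563,470),(513,178),(607,455)],.03))
K=f([(174,194),(289,185),(311,465),(197,477)],.032);print('rack',K,K.mean(0),np.linalg.norm(K-np.roll(K,1,0),axis=1))
b=f([(212,197),(234,194),(244,300),(220,306),(226,247)],.082);print('bar',b,b[:4].mean(0))
print('collar',f([(232,258)],.039),'knob',f([(239,402)],.082))
print('scene bar dot',g([(403,88)],.082),'ends',g([(372,128),(430,70)],.082),'rack',g([(207,263),(297,330),(490,145)],.032),'stop',g([(613,198),(745,247)],.038))
for n,P in(('top',p),('scene',s)):
  for q in('bolt','stud','rail'):
    for m in masks_of(P,q)[:1]:
        print(n,q,m['at'],m['conf'],m['region'].sum())
E
```

```text
rail [[0.4624 0.1075]
 [0.4818 0.0336]] [[0.6523 0.1651]
 [0.6741 0.0918]] 0.07645981516618368 0.19849414158757836 0.20096326911270343
[0.5676 0.0995] 16.86032386137407
slot [[0.639  0.1337]
 [0.4752 0.0841]
 [0.643  0.1099]
 [0.4836 0.059 ]]
rack [[0.6342 0.306 ]
 [0.6392 0.2395]
 [0.4785 0.2269]
 [0.472  0.2915]] [0.556 0.266] [0.1629 0.0667 0.1611 0.0649]
bar [[0.6243 0.279 ]
 [0.6259 0.267 ]
 [0.568  0.2614]
 [0.5648 0.2743]
 [0.5968 0.2712]] [0.5957 0.2704]
collar [[0.596  0.2716]] knob [[0.5131 0.2638]]
scene bar dot [[0.5959 0.269 ]] ends [[0.5643 0.2598]
 [0.6155 0.2684]] rack [[0.4677 0.2853]
 [0.4721 0.2201]
 [0.6333 0.2385]] stop [[0.6486 0.1619]
 [0.6724 0.0908]]
top bolt [290.5, 194.5] 0.66 332
top stud [292.6, 230.9] 0.69 330
top rail [362.9, 209.2] 0.6 3227
scene bolt [369.7, 233.4] 0.66 3506
scene stud [280.6, 194.4] 0.69 701
scene rail [367.8, 229.2] 0.64 3655
```

```bash
python3 - <<'E'
from h import *
np.set_printoptions(suppress=True,precision=4)
p=camera('top');s=camera('scene')
for z in(0,.03,.19):
  print(z,[ray(p,(230+u/4,130+v/4),z)[:2] for u,v in[(778,0),(700,300),(625,600)]])
a=cv2.cvtColor(p['frame'],cv2.COLOR_RGB2BGR)[90:330,330:530]; cv2.imwrite('pics/topf.png',cv2.resize(a,None,fx=2.5*1,fy=2.5,interpolation=cv2.INTER_CUBIC))
a=cv2.cvtColor(s['frame'],cv2.COLOR_RGB2BGR)[130:400,270:540]; cv2.imwrite('pics/scf.png',cv2.resize(a,None,fx=2.2,fy=2.2,interpolation=cv2.INTER_CUBIC))
E
```

```text
0 [array([ 0.7555, -0.0561]), array([ 0.5734, -0.0038]), array([0.3985, 0.0446])]
0.03 [array([ 0.7467, -0.0475]), array([0.5707, 0.003 ]), array([0.4018, 0.0498])]
0.19 [array([ 0.6996, -0.0016]), array([0.5564, 0.0395]), array([0.419 , 0.0775])]
```

View pics/topf.png

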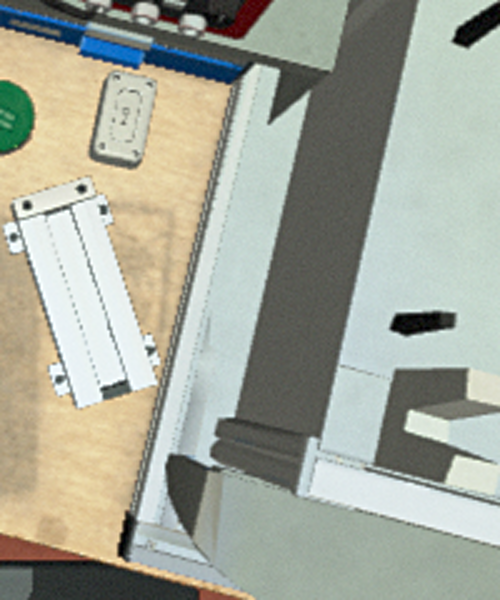

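View pics/scf.png

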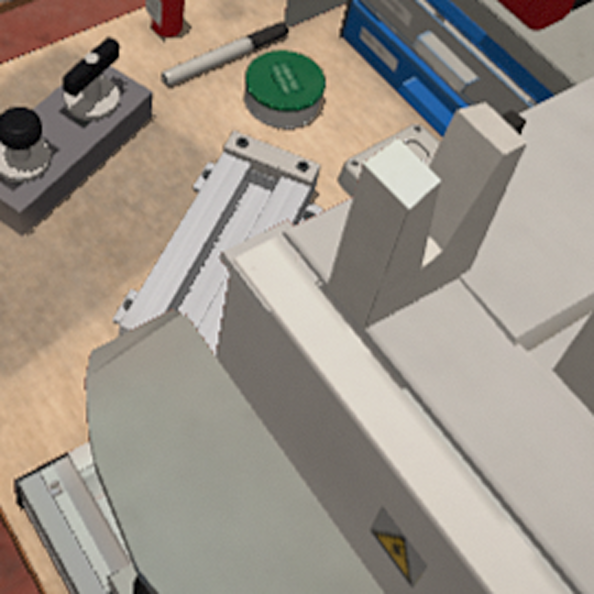

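```bash
python3 - <<'E'
from h import *
np.set_printoptions(suppress=True,precision=4)
p=camera('top');s=camera('scene')
for n,P,b in(('t',p,(270,350,360,440)),('s',s,(320,400,265,345))):
    a=cv2.cvtColor(P['frame'],cv2.COLOR_RGB2BGR)[b[0]:b[1],b[2]:b[3]]; cv2.imwrite(f'pics/c{n}.png',cv2.resize(a,None,fx=7,fy=7,interpolation=cv2.INTER_CUBIC))
for z in(0,.03,.06,.1,.15,.19):
  print(z,ray(p,(381,300),z),ray(s,(278,351),z))
E
```

```text
0 [0.3531 0.0577 0.    ] [0.3361 0.076  0.    ]
0.03 [0.3578 0.0625 0.03  ] [0.3292 0.0656 0.03  ]
0.06 [0.3626 0.0672 0.06  ] [0.3223 0.0552 0.06  ]
0.1 [0.369  0.0736 0.1   ] [0.3131 0.0414 0.1   ]
0.15 [0.3769 0.0815 0.15  ] [0.3016 0.0241 0.15  ]
0.19 [0.3832 0.0879 0.19  ] [0.2923 0.0103 0.19  ]
```

View pics/ct.png

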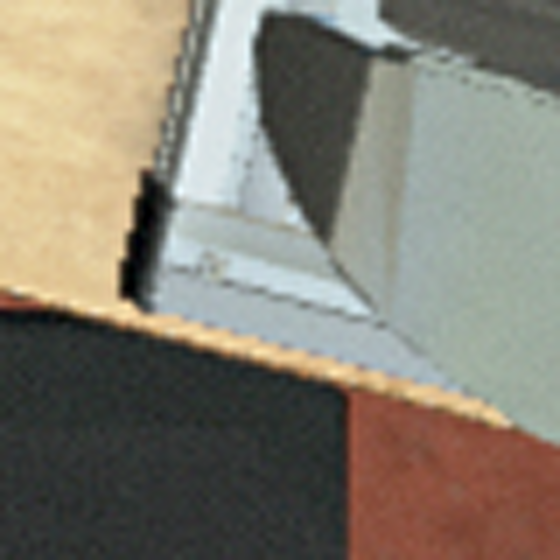

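View pics/cs.png

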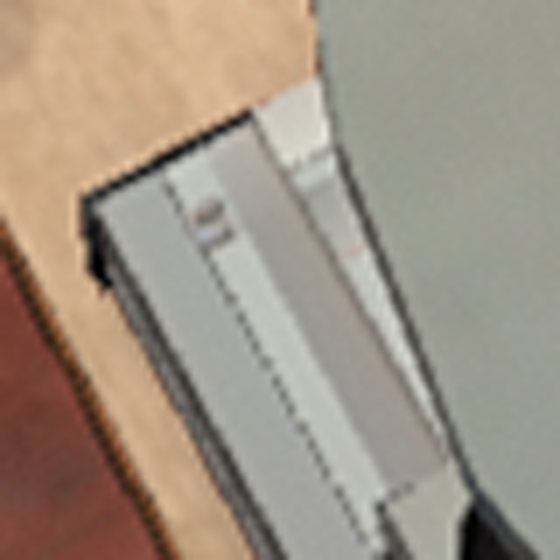

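```bash
python3 - <<'E'
from h import *
np.set_printoptions(suppress=True,precision=4)
p=camera('top');s=camera('scene')
def tri(a,b):
    Pm=[P['intrinsics']@P['camera_from_world'][:3] for P in(p,s)]
    X=cv2.triangulatePoints(Pm[0],Pm[1],np.array(a,float).reshape(2,1),np.array(b,float).reshape(2,1))[:,0];X=X[:3]/X[3]
    print(X,proj(p,X)-a,proj(s,X)-b)
T=lambda u,v:(330+u/2.5,90+v/2.5)
S=lambda u,v:(270+u/2.2,130+v/2.2)
tri(T(318,437),S(225,255)); tri(T(300,495),S(225,255))
# fingers block top corner
for t in[(405,412),(470,368),(448,460)]:
  for q in[(398,140),(365,170)]: print(t,q,end=' ');tri(T(*t),S(*q))
tri(T(415,2),S(225,255))
for q in [(90,350),(183,312),(225,255),(220,350)]:
  print(q,[(z,ray(s,S(*q),z)[:2]) for z in(.1,.19,.3,.4)])
E
```

```text
[ 0.4342 -0.009   0.2694] [-9.0241 10.8385] [12.0885 -2.168 ]
[ 0.4159 -0.0066  0.282 ] [-0.1512  0.1603] [ 0.1899 -0.0186]
(405, 412) (398, 140) [ 0.4723 -0.0456  0.3518] [ 1.0414 -0.9921] [-1.2033  0.1745]
(405, 412) (365, 170) [ 0.4646 -0.0442  0.3383] [-3.9699  4.0677] [ 4.8157 -0.8257]
(470, 368) (398, 140) [ 0.4771 -0.0578  0.3639] [-12.2666  13.4867] [15.4575 -3.8068]
(470, 368) (365, 170) [ 0.4686 -0.0568  0.3536] [-16.2612  19.3447] [21.6544 -5.9184]
(448, 460) (398, 140) [ 0.4487 -0.055   0.3797] [ 1.4732 -1.3982] [-1.7367  0.2474]
(448, 460) (365, 170) [ 0.441  -0.0539  0.3678] [-3.4634  3.523 ] [ 4.2767 -0.7106]
[ 0.524  -0.0266  0.3463] [-19.8492 126.6687] [ 91.0687 -86.3863]
(90, 350) [(0.1, array([0.4048, 0.0754])), (0.19, array([0.3706, 0.0392])), (0.3, array([ 0.3287, -0.0049])), (0.4, array([ 0.2906, -0.0451]))]
(183, 312) [(0.1, array([0.4666, 0.0528])), (0.19, array([0.4233, 0.02  ])), (0.3, array([ 0.3703, -0.0201])), (0.4, array([ 0.3221, -0.0565]))]
(225, 255) [(0.1, array([0.5191, 0.0629])), (0.19, array([0.468 , 0.0286])), (0.3, array([ 0.4056, -0.0133])), (0.4, array([ 0.3488, -0.0514]))]
(220, 350) [(0.1, array([0.4628, 0.0176])), (0.19, array([ 0.42, -0.01])), (0.3, array([ 0.3677, -0.0438])), (0.4, array([ 0.3201, -0.0745]))]
```

```bash
python3 - <<'E'
from h import *
np.set_printoptions(suppress=True,precision=4)
p=camera('top')
T=lambda u,v:(330+u/2.5,90+v/2.5)
for z in(0,.03,.19,.28):
  print(z,'base',ray(p,T(240,420),z)[:2],ray(p,T(310,80),z)[:2],'top',ray(p,T(340,430),z)[:2],ray(p,T(415,0),z)[:2])
  print('  leaf',ray(p,T(170,455),z)[:2],ray(p,T(220,420),z)[:2])
E
```

```text
0 base [ 0.4488 -0.0493] [ 0.775  -0.1281] top [ 0.4393 -0.142 ] [ 0.8547 -0.2338]
  leaf [0.4168 0.0168] [ 0.4489 -0.0307]
0.03 base [ 0.4504 -0.0409] [ 0.7655 -0.1171] top [ 0.4412 -0.1305] [ 0.8426 -0.2192]
  leaf [0.4194 0.023 ] [ 0.4504 -0.0229]
0.19 base [0.4585 0.0037] [ 0.7149 -0.0582] top [ 0.4511 -0.0692] [ 0.7776 -0.1413]
  leaf [0.4333 0.0557] [0.4586 0.0184]
0.28 base [0.4631 0.0289] [ 0.6864 -0.0251] top [ 0.4566 -0.0346] [ 0.7411 -0.0975]
  leaf [0.4412 0.0742] [0.4632 0.0416]
```

Request:
{"op": "play_rows", "data": {"moves": [[[-44.1,-14.1,3],[0,0,-0.49],8.7],[[-44.1,-14.1,3],[0,0,-0.49],8.7],[[-44.1,-14.1,3],[0,0,-0.49],8.7],[[-44.1,-14.1,3],[0,0,-0.49],8.7],[[-44.1,-14.1,3],[0,0,-0.49],8.7],[[-44.1,-14.1,3],[0,0,-0.49],8.7],[[-44.1,-14.1,3],[0,0,-0.49],8.7],[[-44.1,-14.1,3],[0,0,-0.49],8.7]]}}

```text
time: 2.35
ee_pos: [0.599, 0.2661, 0.1922]
eef_rot: [-0.039, 0.999, -0.001, 0.0]
ft_force: [0.6, -0.2, -0.1]
width: 0.087
```

Request:
{"op": "play_rows", "data": {"moves": [[[0,0,0],[0,0,0],8.7]]}}

```text
time: 2.48
ee_pos: [0.5984, 0.2668, 0.192]
eef_rot: [-0.039, 0.999, -0.001, 0.0]
ft_force: [-0.4, 0.5, 0.1]
width: 0.0866
```

```bash
cat >> h.py <<'E'
from scipy.spatial.transform import Rotation as Ro
def st():
    s=read_state();R=Ro.from_quat(s['eef_rot']).as_matrix()
    print('t',round(s['time'],2),'pos',s['ee_pos'].round(4),'yang',np.degrees(np.arctan2(R[1,1],R[0,1])).round(2),'z',R[:,2].round(4),'F',s['ft_force'].round(1),'w',round(s['width'],4),'q',s['joint_positions'].round(2))
    return s,R
def snap(n,f):
    p=camera(n);cv2.imwrite(f'pics/{f}.png',cv2.cvtColor(p['frame'],cv2.COLOR_RGB2BGR));return p
def togo(xy,z,ang,s,R):
    "move in tool cm to world TCP target"
    d=R.T@(np.array([xy[0],xy[1],z])-s['ee_pos'])*100
    cur=np.degrees(np.arctan2(R[1,1],R[0,1]));a=(ang-cur+90)%180-90
    print('shift cm',d.round(2),'az',round(-np.radians(a),4))
E
python3 - <<'E'
from h import *
s,R=st()
for n in('wrist','top'):snap(n,n+'1')
togo((.596,.2705),.053,94.8,s,R)
E
```

```text
t 2.48 pos [0.5984 0.2668 0.192 ] yang 94.49 z [ 2.0e-04 -1.6e-03 -1.0e+00] F [-0.4  0.5  0.1] w 0.0866 q [-0.57  0.41  0.11  1.42 -0.05  1.31  1.19]
shift cm [ 0.21  0.41 13.9 ] az -0.0055
```

View pics/wrist1.png

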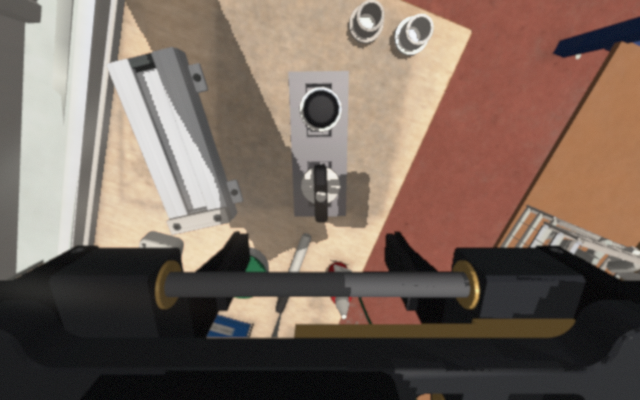

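View pics/top1.png

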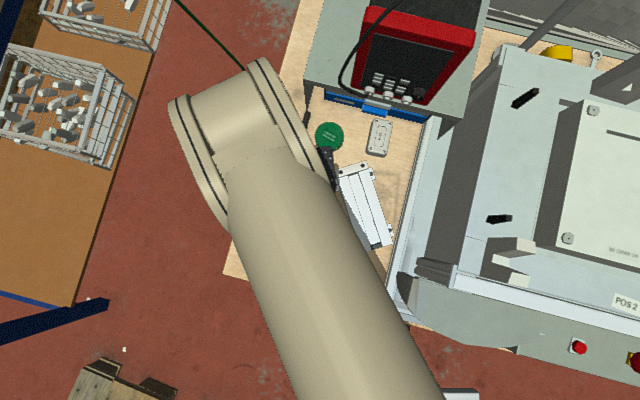

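```bash
python3 - <<'E'
from h import *
np.set_printoptions(suppress=True,precision=4)
p=camera('wrist')
a=cv2.cvtColor(p['frame'],cv2.COLOR_RGB2BGR)
cv2.imwrite('pics/wz.png',cv2.resize(a[40:240,100:360],None,fx=3,fy=3,interpolation=cv2.INTER_CUBIC))
print('bar',ray(p,(319,166),.082),ray(p,(321.5,221),.082))
print('rail near',ray(p,(111,65),.03),ray(p,(178,47),.03),'stop',ray(p,(171,231),.038))
for X in[(.4624,.1075,.03),(.4818,.0336,.03),(.6523,.1651,.038),(.6741,.0918,.038),(.596,.2705,.082)]: print(X,proj(p,X))
E
```

```text
bar [0.5635 0.271  0.082 ] [0.6216 0.2787 0.082 ]
rail near [0.4833 0.0422 0.03  ] [0.46   0.1144 0.03  ] stop [0.6678 0.0964 0.038 ]
(0.4624, 0.1075, 0.03) [171.5439  48.9047]
(0.4818, 0.0336, 0.03) [102.6151  62.7027]
(0.6523, 0.1651, 0.038) [226.5584 223.7477]
(0.6741, 0.0918, 0.038) [167.6109 235.3897]
(0.596, 0.2705, 0.082) [315.7725 197.2266]
```

View pics/wz.png

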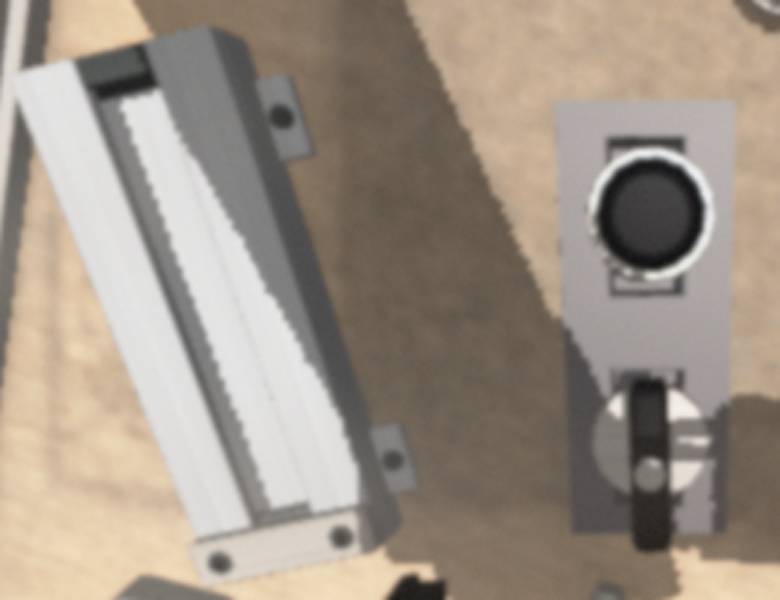

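Request:
{"op": "play_rows", "data": {"moves": [[[0.3,0.55,4],[0,0,-0.005],8.7],[[0.3,0.55,8],[0,0,-0.005],6],[[0.3,0.55,8.5],[0,0,-0.005],5],[[0.3,0.55,8.5],[0,0,-0.005],4]]}}

```text
time: 3.12
ee_pos: [0.5931, 0.2763, 0.1088]
eef_rot: [-0.045, 0.999, 0.0, 0.0]
ft_force: [-0.2, -0.0, 0.8]
width: 0.0649
```

```bash
python3 - <<'E'
from h import *
s,R=st()
p=snap('wrist','wrist2')
cv2.imwrite('pics/wrist2z.png',cv2.resize(cv2.imread('pics/wrist2.png')[120:320,190:450],None,fx=3,fy=3))
print(proj(p,s['ee_pos']))
togo((.595,.272),.053,94.8,s,R)
E
```

```text
t 3.12 pos [0.5931 0.2763 0.1088] yang 95.11 z [ 9.e-04  9.e-04 -1.e+00] F [-0.2 -0.   0.8] w 0.0649 q [-0.58  0.47  0.1   1.52 -0.05  1.15  1.19]
[315.51609387 246.55090769]
shift cm [-0.15 -0.45  5.58] az 0.0055
```

View pics/wrist2z.png

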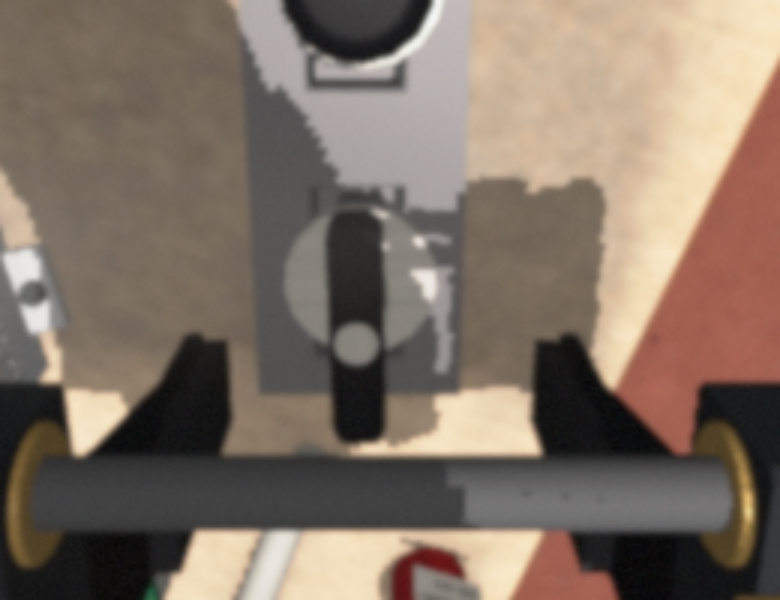

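```bash
python3 - <<'E'
from h import *
s,R=st()
p=camera('wrist')
f=lambda u,v,z:ray(p,(190+u/3,120+v/3),z).round(4)
print(f(355,343,.083),'ends',f(355,210,.082),f(358,440,.082),'c',f(360,282,.039))
togo((.595,.271),.053,94.8,s,R)
E
```

```text
t 3.17 pos [0.5937 0.2762 0.1096] yang 95.09 z [ 0.0021  0.0014 -1.    ] F [ 0.5 -0.3 -0.3] w 0.0607 q [-0.58  0.47  0.1   1.52 -0.05  1.15  1.19]
[0.5976 0.2711 0.083 ] ends [0.5638 0.2684 0.082 ] [0.6253 0.2741 0.082 ] c [0.5978 0.2714 0.039 ]
shift cm [-0.07 -0.54  5.66] az 0.0051
```

Request:
{"op": "play_rows", "data": {"moves": [[[-0.3,-0.45,0],[0,0,0.005],6],[[-0.3,-0.45,2.5],[0,0,0.005],5],[[-0.3,-0.45,5.5],[0,0,0.005],5],[[-0.3,-0.45,5.5],[0,0,0.005],5],[[-0.3,-0.45,5.5],[0,0,0.005],2.5],[[-0.3,-0.45,5.5],[0,0,0.005],0.5],[[-0.3,-0.45,5.5],[0,0,0.005],0.5],[[-0.3,-0.45,5.5],[0,0,0.005],0.5]], "grip_force": 40}}

```text
time: 4.22
ee_pos: [0.5966, 0.2712, 0.053]
eef_rot: [-0.042, 0.999, 0.0, 0.0]
ft_force: [-0.2, 0.6, 0.2]
width: 0.0177
```

```bash
python3 - <<'E'
from h import *
s,R=st()
p=snap('wrist','wrist3')
cv2.imwrite('pics/wrist3z.png',cv2.resize(cv2.imread('pics/wrist3.png')[120:320,190:450],None,fx=3,fy=3))
E
```

```text
t 4.22 pos [0.5966 0.2712 0.053 ] yang 94.77 z [ 6.e-04  4.e-04 -1.e+00] F [-0.2  0.6  0.2] w 0.0177 q [-0.57  0.53  0.1   1.56 -0.06  1.05  1.2 ]
```

View pics/wrist3z.png

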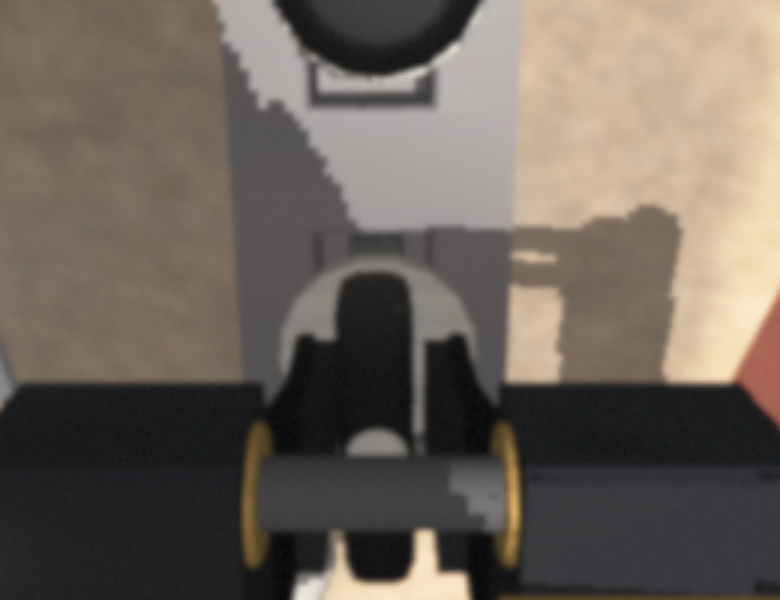

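Request:
{"op": "play_rows", "data": {"moves": [[[0,0,0],[0,0,0],0.5],[[0,0,0],[0,0,0],0.5],[[0,0,-2],[0,0,0],0.5],[[0,0,-5],[0,0,0],0.5],[[0,0,-8],[0,0,0],0.5],[[0,0,-8],[0,0,0],0.5],[[0,0,-8],[0,0,0],0.5]], "grip_force": 40}}

```text
time: 5.15
ee_pos: [0.596, 0.271, 0.1321]
eef_rot: [-0.042, 0.999, -0.0, -0.0]
ft_force: [-0.6, -0.7, -2.4]
width: 0.0146
```

```bash
python3 - <<'E'
from h import *
s,R=st()
p=snap('wrist','wrist4')
snap('scene','scene4')
togo((.5383,.0908),.133,106.9,s,R)
E
```

```text
t 5.15 pos [0.596  0.271  0.1321] yang 94.77 z [-7.e-04 -2.e-04 -1.e+00] F [-0.6 -0.7 -2.4] w 0.0146 q [-0.58  0.45  0.11  1.49 -0.05  1.2   1.19]
shift cm [  7.25 -17.47  -0.08] az -0.2117
```

View pics/wrist4.png

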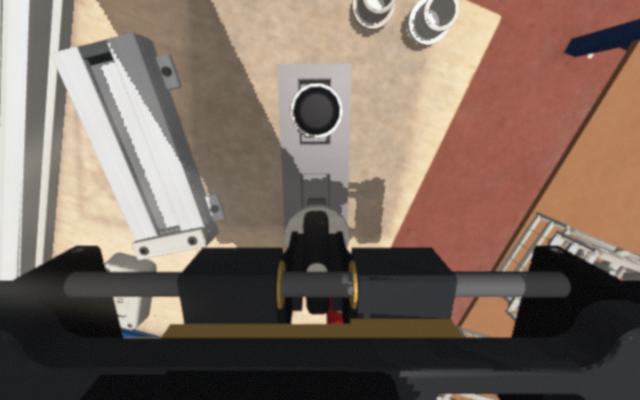

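View pics/scene4.png

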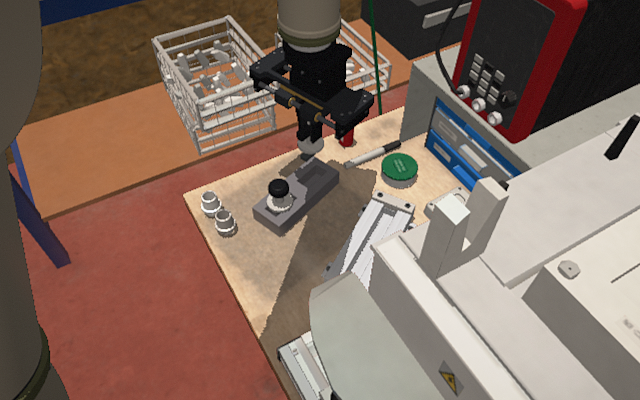

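Request:
{"op": "play_rows", "data": {"moves": [[[2,-5.5,-0.8],[0,0,-0.07],0.5],[[4,-11,-0.8],[0,0,-0.14],0.5],[[5.5,-15,-0.8],[0,0,-0.212],0.5],[[6.3,-17.3,-0.8],[0,0,-0.212],0.5],[[6.3,-17.3,-0.8],[0,0,-0.212],0.5],[[6.3,-17.3,-0.8],[0,0,-0.212],0.5]]}}

```text
time: 6.0
ee_pos: [0.5479, 0.0944, 0.1401]
eef_rot: [-0.147, 0.989, 0.0, -0.0]
ft_force: [0.3, 1.1, -0.5]
width: 0.0146
```

```bash
python3 - <<'E'
from h import *
s,R=st()
p=snap('wrist','wrist5')
cv2.imwrite('pics/wrist5z.png',cv2.resize(cv2.imread('pics/wrist5.png')[60:320,160:460],None,fx=2.6,fy=2.3))
snap('scene','scene5');snap('top','top5')
E
```

```text
t 6.0 pos [0.5479 0.0944 0.1401] yang 106.96 z [-7.e-04  4.e-04 -1.e+00] F [ 0.3  1.1 -0.5] w 0.0146 q [-0.37  0.24  0.14  1.76 -0.04  1.14  1.64]
```

View pics/wrist5.png

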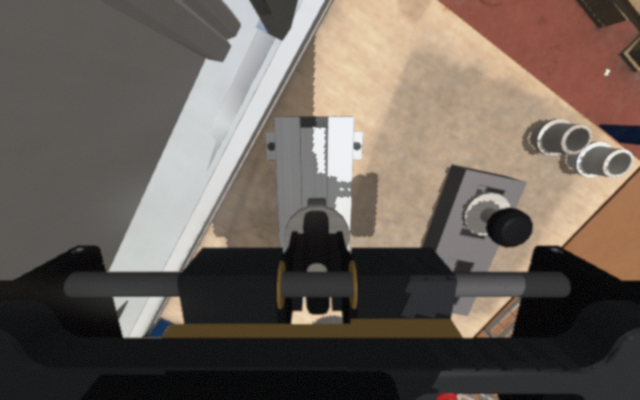

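View pics/scene5.png

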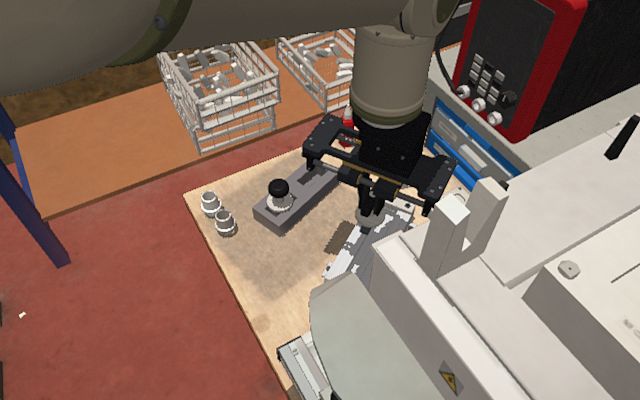

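View pics/top5.png

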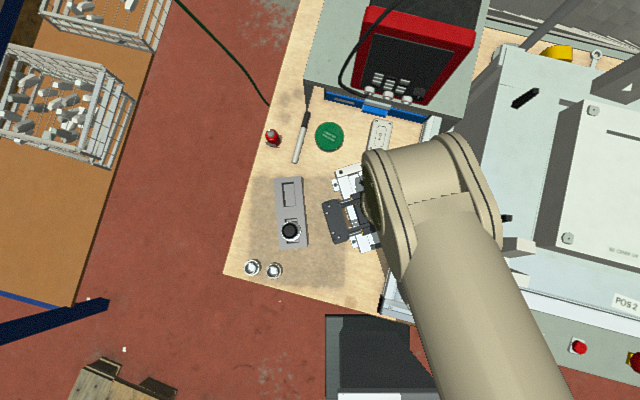

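View pics/wrist5z.png

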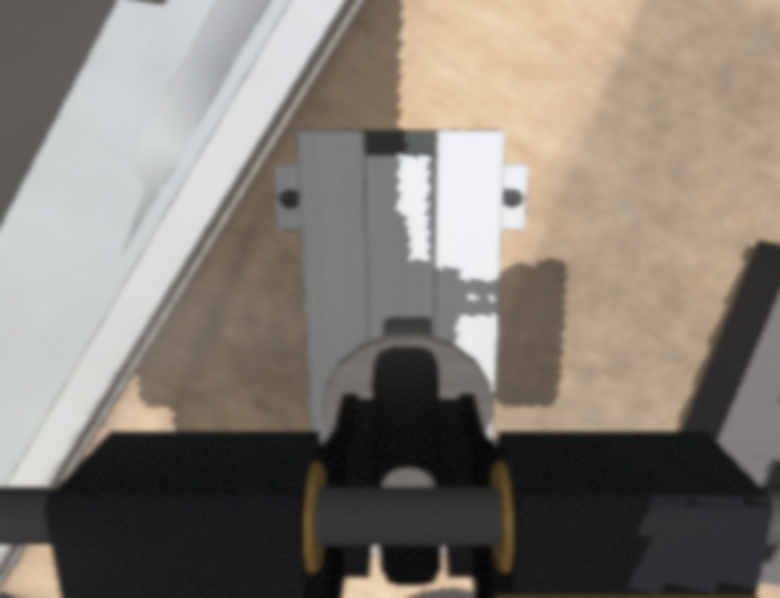

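```bash
python3 - <<'E'
from h import *
s,R=st()
p=camera('wrist')
c=s['ee_pos']
f=lambda u,v,z:R.T@(ray(p,(160+u/2.6,60+v/2.3),z)-c)*1000
for q,z in[((298,131),.03),((504,131),.03),((365,131),.03),((437,131),.03),((318,440),.03),((495,440),.03),((365,300),.03),((435,300),.03),((325,395),.126),((492,395),.126),((408,478),.17),((385,328),.106),((430,328),.106)]: print(q,z,f(*q,z).round(1))
w=ray(p,(160+401/2.6,60+131/2.3),.03);print('near mid world',w)
E
```

```text
t 6.15 pos [0.548  0.0947 0.1402] yang 107.01 z [-5.e-04  2.e-04 -1.e+00] F [-0.3 -0.3 -2.4] w 0.0143 q [-0.37  0.24  0.14  1.76 -0.04  1.15  1.64]
(298, 131) 0.03 [ 78.9 -38.8 110.2]
(504, 131) 0.03 [ 78.9  35.8 110.2]
(365, 131) 0.03 [ 78.9 -14.5 110.2]
(437, 131) 0.03 [ 78.9  11.6 110.2]
(318, 440) 0.03 [-61.8 -36.6 110.2]
(495, 440) 0.03 [-61.7  37.7 110.2]
(365, 300) 0.03 [  7.2 -15.7 110.2]
(435, 300) 0.03 [  7.2  11.7 110.2]
(325, 395) 0.126 [  3.9 -21.1  14.2]
(492, 395) 0.126 [ 4.  23.4 14.2]
(408, 478) 0.17 [  2.1   1.  -29.8]
(385, 328) 0.106 [18.7 -5.5 34.2]
(430, 328) 0.106 [18.7  7.4 34.2]
near mid world [0.47289786 0.07018421 0.03      ]
```

```bash
python3 - <<'E'
from h import *
p=camera('wrist');t=camera('top')
f=lambda u,v,z:ray(p,(160+u/2.6,60+v/2.3),z)[:2].round(4)
for z in(0,.03,.06,.1,.19):
    a=[f(135,380,z),f(355,10,z)]; b=[ray(t,(405,205),z)[:2],ray(t,(386.2,280),z)[:2]]
    ln=lambda a:a[0][1]+(a[1][1]-a[0][1])*(np.array([.45,.55])-a[0][0])/(a[1][0]-a[0][0])
    print(z,'wrist edge y at x=.45,.55',ln(a),'top',ln(b))
    # inner lines: strip's right edge in wrist (115,10)->(5,215); grey wall edge
    a=[f(115,10,z),f(5,215,z)];print('    grey edge',a, ln(a))
E
```

```text
0 wrist edge y at x=.45,.55 [0.03378737 0.00897997] top [0.03039324 0.00264387]
    grey edge [array([ 0.4574, -0.049 ]), array([ 0.5582, -0.0773])] [-0.04692242 -0.07499782]
0.03 wrist edge y at x=.45,.55 [0.03793333 0.01314701] top [0.03649162 0.00874225]
    grey edge [array([ 0.4586, -0.0371]), array([ 0.5494, -0.0626])] [-0.0346848 -0.0627685]
0.06 wrist edge y at x=.45,.55 [0.04207644 0.01730051] top [0.04259001 0.01484064]
    grey edge [array([ 0.4597, -0.0253]), array([ 0.5405, -0.0479])] [-0.02258688 -0.05055718]
0.1 wrist edge y at x=.45,.55 [0.04761302 0.02280444] top [0.05072119 0.02297182]
    grey edge [array([ 0.4612, -0.0094]), array([ 0.5288, -0.0284])] [-0.00625207 -0.03435858]
0.19 wrist edge y at x=.45,.55 [0.06001111 0.03531975] top [0.06901634 0.04126697]
    grey edge [array([0.4646, 0.0262]), array([0.5023, 0.0156])] [0.03030504 0.00218833]
```

Request:
{"op": "play_rows", "data": {"moves": [[[0,-0.28,0],[0,0,0],0.5],[[0,-0.28,1.5],[0,0,0],0.5],[[0,-0.28,3],[0,0,0],0.5],[[0,-0.28,5],[0,0,0],0.5],[[0,-0.28,5],[0,0,0],0.5],[[0,-0.28,5],[0,0,0],0.5]]}}

```text
time: 7.05
ee_pos: [0.549, 0.0908, 0.0907]
eef_rot: [-0.147, 0.989, 0.0, 0.0]
ft_force: [-1.1, -0.3, -1.0]
width: 0.0146
```

```bash
python3 - <<'E'
from h import *
s,R=st()
p=snap('wrist','wrist6')
cv2.imwrite('pics/wrist6z.png',cv2.resize(cv2.imread('pics/wrist6.png')[60:320,160:460],None,fx=2.6,fy=2.3))
E
```

```text
t 7.05 pos [0.549  0.0908 0.0907] yang 106.91 z [ 0.e+00  1.e-04 -1.e+00] F [-1.1 -0.3 -1. ] w 0.0146 q [-0.36  0.29  0.13  1.81 -0.05  1.04  1.66]
```

View pics/wrist6z.png

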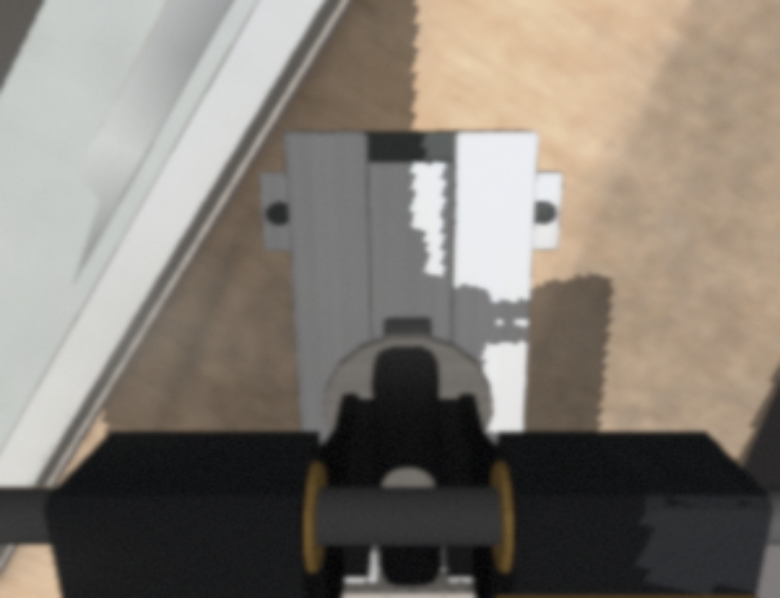

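Request:
{"op": "play_rows", "data": {"moves": [[[0,0.08,1],[0,0,0],0.5],[[0,0.08,1.8],[0,0,0],0.5],[[0,0.08,2.5],[0,0,0],0.5],[[0,0.08,2.5],[0,0,0],0.5]]}}

```text
time: 7.6
ee_pos: [0.5481, 0.0914, 0.0648]
eef_rot: [-0.147, 0.989, -0.0, -0.001]
ft_force: [-0.9, 0.3, -0.5]
width: 0.0145
```

Request:
{"op": "play_rows", "data": {"moves": [[[0,0,0.6],[0,0,0],0.5],[[0,0,1.1],[0,0,0],0.5],[[0,0,1.1],[0,0,0],0.5]]}}

```text
time: 7.98
ee_pos: [0.5483, 0.0914, 0.0541]
eef_rot: [-0.147, 0.989, -0.0, -0.0]
ft_force: [-0.1, -0.2, -0.6]
width: 0.0143
```

```bash
python3 - <<'E'
from h import *
s,R=st()
p=snap('wrist','wrist7')
cv2.imwrite('pics/wrist7z.png',cv2.resize(cv2.imread('pics/wrist7.png')[60:320,160:460],None,fx=2.6,fy=2.3))
E
```

```text
t 7.97 pos [0.5483 0.0914 0.0541] yang 106.91 z [-8.e-04 -1.e-04 -1.e+00] F [-0.1 -0.2 -0.6] w 0.0143 q [-0.36  0.34  0.13  1.84 -0.05  0.97  1.66]
```

View pics/wrist7z.png

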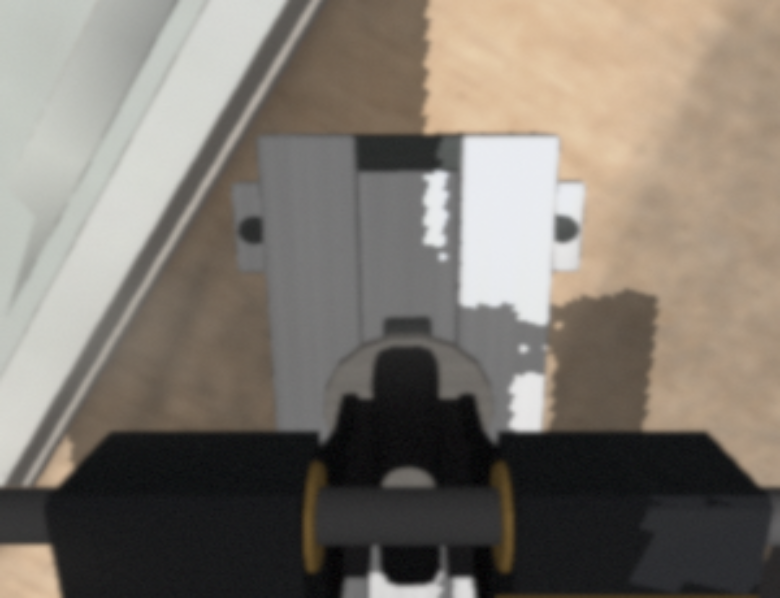

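Request:
{"op": "play_rows", "data": {"moves": [[[0,0,0.15],[0,0,0],0.5],[[0,0,0.15],[0,0,0],0.5]]}}

```text
time: 8.28
ee_pos: [0.5486, 0.0915, 0.0531]
eef_rot: [-0.147, 0.989, 0.0, 0.0]
ft_force: [0.2, 0.4, -0.9]
width: 0.0148
```

```bash
python3 - <<'E'
from h import *
s,R=st()
p=camera('wrist')
for v in (135,):
  w=ray(p,(160+409/2.6,60+v/2.3),.03); print(w,R.T@(w-s['ee_pos']))
E
```

```text
t 8.28 pos [0.5486 0.0915 0.0531] yang 106.91 z [ 1.e-04  1.e-04 -1.e+00] F [ 0.2  0.4 -0.9] w 0.0148 q [-0.36  0.34  0.13  1.84 -0.05  0.97  1.66]
[0.47266755 0.06973986 0.03      ] [0.07903387 0.00125523 0.02304805]
```

Request:
{"op": "play_rows", "data": {"moves": [[[-1.2,0,0],[0,0,0],0.5],[[-2.8,0,0],[0,0,0],0.5],[[-4.4,0,0],[0,0,0],0.5],[[-5.8,0,0],[0,0,0],0.5],[[-6.8,0,0],[0,0,0],0.5],[[-7.3,0,0],[0,0,0],0.5],[[-7.3,0,0],[0,0,0],0.5]]}}

```text
time: 9.2
ee_pos: [0.6186, 0.1128, 0.0529]
eef_rot: [-0.147, 0.989, 0.0, -0.0]
ft_force: [-0.3, 0.5, -1.6]
width: 0.0144
```

```bash
python3 - <<'E'
from h import *
s,R=st()
p=snap('wrist','wrist8')
cv2.imwrite('pics/wrist8z.png',cv2.resize(cv2.imread('pics/wrist8.png')[60:320,160:460],None,fx=2.6,fy=2.3))
snap('scene','scene8')
cv2.imwrite('pics/scene8z.png',cv2.resize(cv2.imread('pics/scene8.png')[130:290,300:500],None,fx=4,fy=3.7))
E
```

```text
t 9.2 pos [0.6186 0.1128 0.0529] yang 106.92 z [-1.e-04  0.e+00 -1.e+00] F [-0.3  0.5 -1.6] w 0.0144 q [-0.36  0.48  0.13  1.64 -0.07  1.03  1.66]
```

View pics/wrist8z.png

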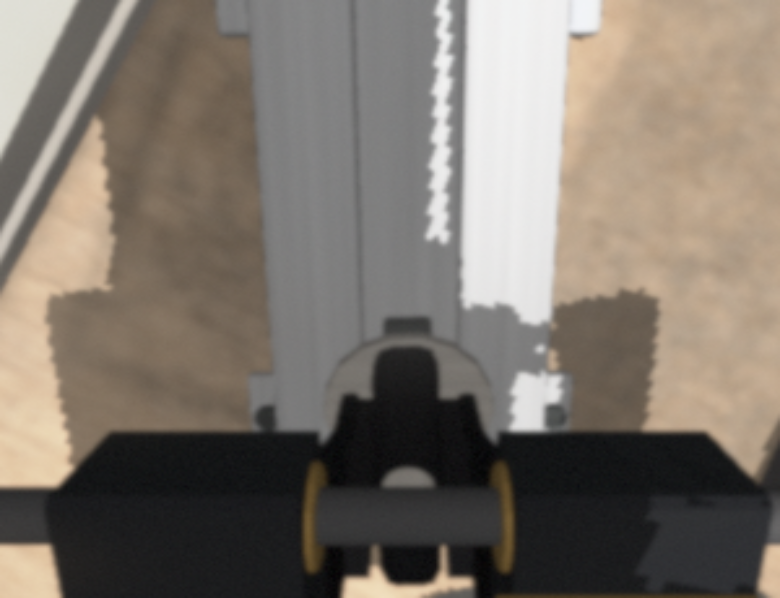

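View pics/scene8z.png

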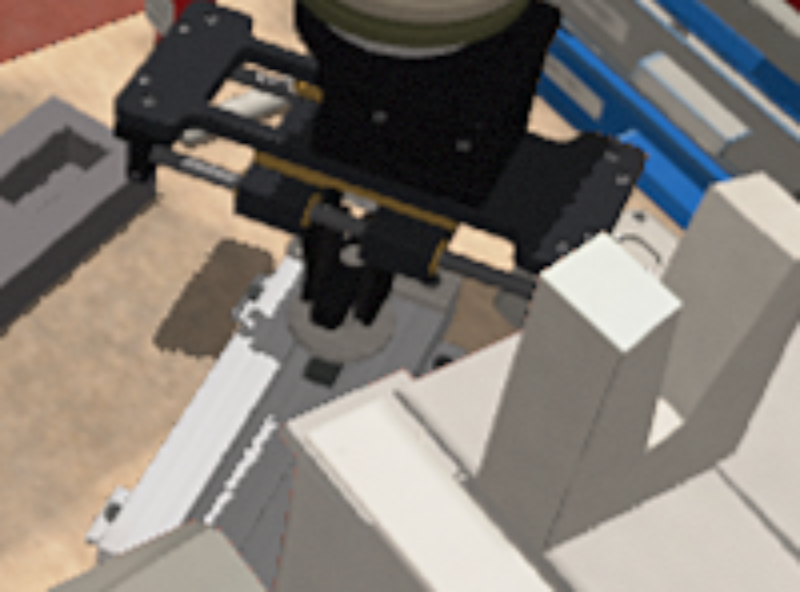

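Request:
{"op": "play_rows", "data": {"moves": [[[-0.3,0,0],[0,0,0],0.5],[[-0.3,0,0],[0,0,0],0.5]]}}

```text
time: 9.55
ee_pos: [0.6214, 0.1137, 0.0532]
eef_rot: [-0.147, 0.989, 0.0, 0.0]
ft_force: [0.2, 0.2, -2.1]
width: 0.0144
```

Request:
{"op": "play_rows", "data": {"moves": [[[-0.2,0,0],[0,0,0],0.5],[[-0.2,0,0],[0,0,0],0.5]]}}

```text
time: 9.8
ee_pos: [0.6229, 0.1141, 0.0529]
eef_rot: [-0.147, 0.989, -0.0, -0.0]
ft_force: [-2.1, -0.7, -0.3]
width: 0.0144
```

Request:
{"op": "play_rows", "data": {"moves": [[[0.3,0,0],[0,0,0.1],0.5],[[0.3,0,0],[0,0,0.27],0.5],[[0.3,0,0],[0,0,0.44],0.5],[[0.3,0,0],[0,0,0.61],0.5],[[0.3,0,0],[0,0,0.78],0.5],[[0.3,0,0],[0,0,0.78],0.5]]}}

```text
time: 10.55
ee_pos: [0.6205, 0.1135, 0.053]
eef_rot: [0.239, 0.971, -0.0, 0.0]
ft_force: [0.6, -0.5, -1.8]
width: 0.0141
```

```bash
python3 - <<'E'
from h import *
s,R=st()
E
```

```text
t 10.55 pos [0.6205 0.1135 0.053 ] yang 62.3 z [ 3.e-04 -1.e-04 -1.e+00] F [ 0.6 -0.5 -1.8] w 0.0141 q [-0.47  0.49  0.28  1.64 -0.15  1.03  0.94]
```

Remaining turn: from 62.3° to 16.9°, 0.79 rad.

Request:
{"op": "play_rows", "data": {"moves": [[[0,0,0],[0,0,0.15],0.5],[[0,0,0],[0,0,0.32],0.5],[[0,0,0],[0,0,0.49],0.5],[[0,0,0],[0,0,0.66],0.5],[[0,0,0],[0,0,0.79],0.5],[[0,0,0],[0,0,0.79],0.5]]}}

```text
time: 11.3
ee_pos: [0.6204, 0.1135, 0.053]
eef_rot: [0.593, 0.805, -0.0, 0.0]
ft_force: [0.7, 0.7, -1.7]
width: 0.0144
```

```bash
python3 - <<'E'
from h import *
s,R=st()
p=snap('wrist','wrist9')
snap('scene','scene9')
cv2.imwrite('pics/scene9z.png',cv2.resize(cv2.imread('pics/scene9.png')[130:290,300:500],None,fx=4,fy=3.7))
E
```

```text
t 11.3 pos [0.6204 0.1135 0.053 ] yang 17.22 z [ 1.e-04 -1.e-04 -1.e+00] F [ 0.7  0.7 -1.7] w 0.0144 q [-0.59  0.51  0.44  1.65 -0.24  1.04  0.22]
```

View pics/wrist9.png

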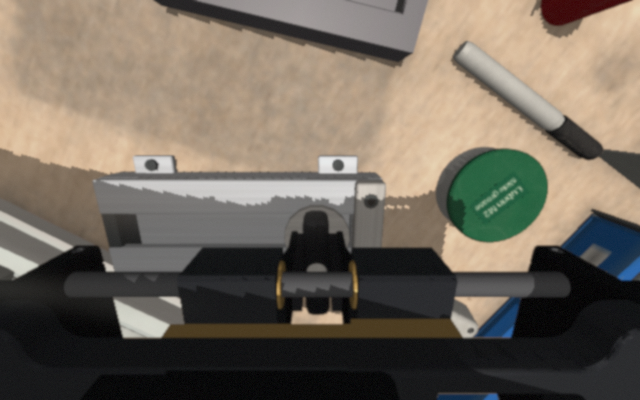

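View pics/scene9z.png

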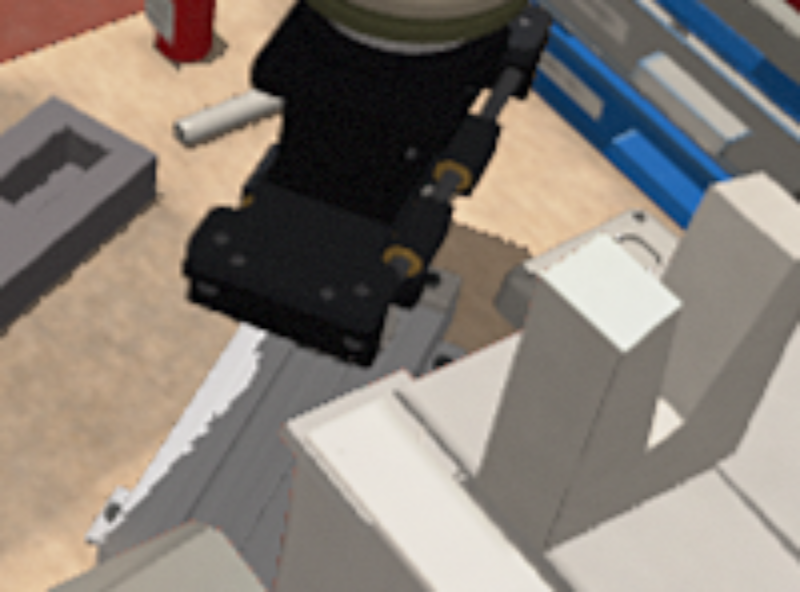

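Request:
{"op": "play_rows", "data": {"moves": [[[0,0,0.15],[0,0,0],0.5],[[0,0,0.15],[0,0,0],0.5],[[0,0,0.15],[0,0,0],2.5],[[0,0,0.15],[0,0,0],4.5],[[0,0,0.15],[0,0,0],4.5],[[0,0,0.15],[0,0,0],4.5]]}}

```text
time: 12.15
ee_pos: [0.6204, 0.1133, 0.0516]
eef_rot: [0.595, 0.804, 0.0, 0.0]
ft_force: [-0.5, -0.6, -0.0]
width: 0.0429
```

```bash
python3 - <<'E'
from h import *
s,R=st()
p=snap('wrist','wrist10')
cv2.imwrite('pics/wrist10z.png',cv2.resize(cv2.imread('pics/wrist10.png')[60:320,160:460],None,fx=2.6,fy=2.3))
E
```

```text
t 12.15 pos [0.6204 0.1133 0.0516] yang 16.97 z [ 2.e-04  1.e-04 -1.e+00] F [-0.5 -0.6 -0. ] w 0.0429 q [-0.59  0.51  0.44  1.65 -0.25  1.03  0.22]
```

View pics/wrist10z.png

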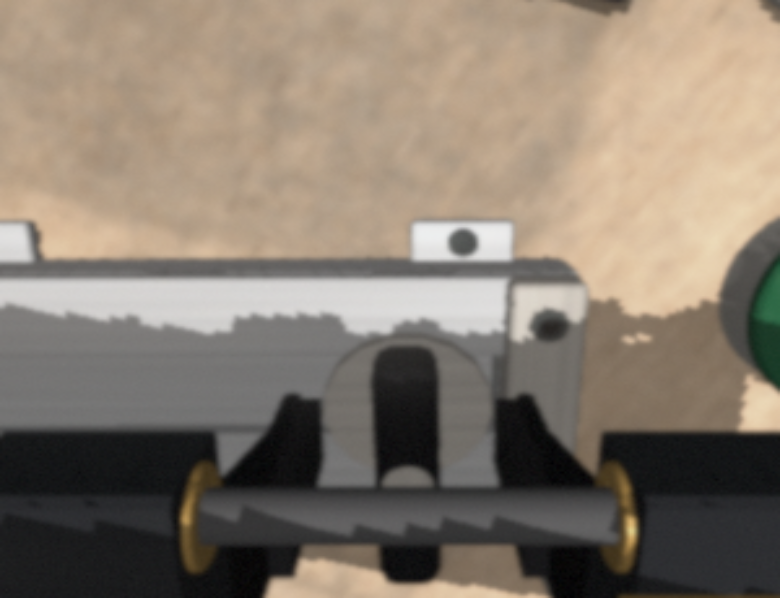

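Request:
{"op": "play_rows", "data": {"moves": [[[0,0,-1],[0,0,0],4.5],[[0,0,-4],[0,0,0],4.5],[[0,0,-8],[0,0,0],4.5],[[0,0,-12],[0,0,0],4.5],[[0,0,-16],[0,0,0],4.5],[[-6,0,-18],[0,0,0],4.5],[[-6,0,-18],[0,0,0],4.5]]}}

```text
time: 13.08
ee_pos: [0.6394, 0.0497, 0.2347]
eef_rot: [0.598, 0.801, 0.001, 0.002]
ft_force: [0.2, 0.1, 0.7]
width: 0.0449
```

```bash
python3 - <<'E'
from h import *
s,R=st()
for n in('wrist','scene','top'):
    p=snap(n,n+'11')
    for q in('bolt','stud'): print(n,q,[(r['at'],round(r['conf'],2)) for r in recognise(p,q)][:2])
cv2.imwrite('pics/scene11z.png',cv2.resize(cv2.imread('pics/scene11.png')[130:290,230:430],None,fx=4,fy=3.7))
E
```

```text
t 13.07 pos [0.6394 0.0497 0.2347] yang 16.53 z [ 0.0048 -0.0019 -1.    ] F [0.2 0.1 0.7] w 0.0449 q [-0.54  0.38  0.52  1.43 -0.19  1.38  0.27]
wrist bolt [([317.0, 124.3], 0.78)]
wrist stud []
scene bolt [([386.0, 208.0], 0.87)]
scene stud [([278.1, 195.3], 0.82)]
top bolt [([360.7, 186.4], 0.8)]
top stud [([292.9, 233.4], 0.64)]
```

View pics/scene11z.png

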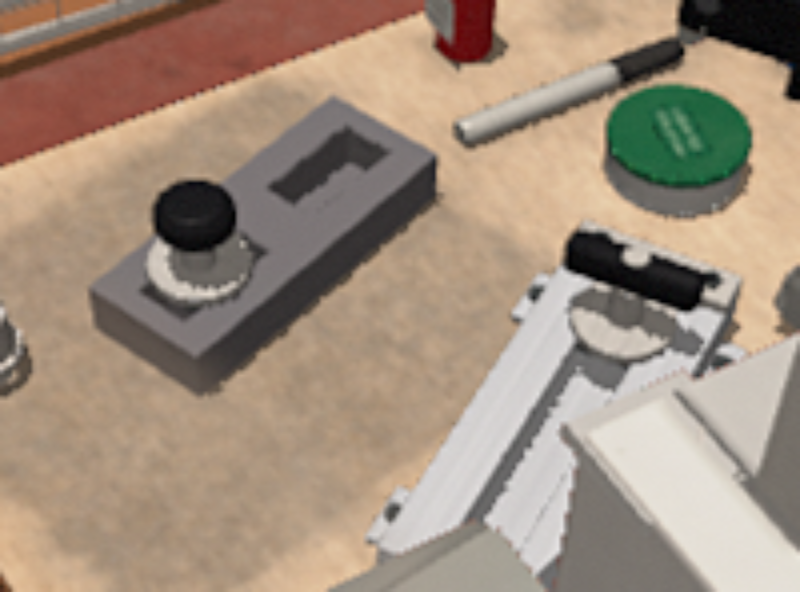

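View pics/wrist11.png

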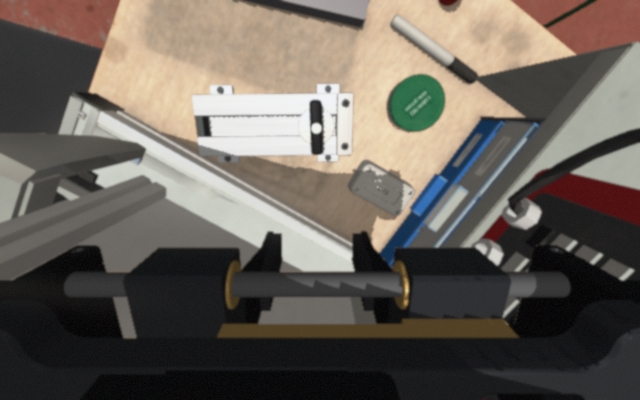

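Request:
{"op": "play_rows", "data": {"moves": [[[6,0,0],[0,0,0],4.5],[[10,0,-2],[0,0,0],4.5],[[10,0,-2],[0,0,0],4.5],[[10,0,-2],[0,0,0],4.5]]}}

```text
time: 14.02
ee_pos: [0.6088, 0.151, 0.2514]
eef_rot: [0.595, 0.804, -0.0, 0.0]
ft_force: [-0.3, -0.5, 0.1]
width: 0.0452
```

```bash
python3 - <<'E'
from h import *
s,R=st()
p=camera('scene')
print([ (q,[r['at'] for r in recognise(p,q)][:1]) for q in('bolt','stud')])
print(close_job())
E
```

```text
t 14.03 pos [0.6088 0.151  0.2514] yang 16.95 z [ 1.e-04 -5.e-04 -1.e+00] F [-0.3 -0.5  0.1] w 0.0452 q [-0.68  0.34  0.48  1.44 -0.16  1.4   0.09]
[('bolt', [[384.9, 212.2]]), ('stud', [[278.5, 195.7]])]
the job is handed in; nothing more can be done
None
```

I took the bar-grip bolt from the rack and lowered its head into the slot, about 22 mm from the rail's centre on the side away from the stop. I slid it to the stop until a light contact of about 2 N, backed off 3 mm, turned it a quarter turn and released it. I handed the job in at about 14 s of the 58 s allowed; no verdict is reported.

- **Bolt:** the last pictures show it upright on the rail with its bar across the slot. Its axis is at roughly x = +52 to 53 mm on the rail, a gap of about 5 mm to the stop and within the 15 mm allowed. The gripper was at 17.0° at release, against my measured rail direction of 16.9°.
- **Stud:** it is still in its pocket and looks unmoved.
- **Robot:** the fingers are open and well above everything, with wrist force near 0 N. Every reading I took stayed below 3 N.

**Disagreement:** the first long-range wrist view placed the rail and bolt about 5 mm from where the top camera did. I settled this with close wrist views before the grasp and before the insertion.

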